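# Put the eyelet die away in its latched case

### The job

Put the steel eyelet die that stands on the bench away in its case: press the front of the shut lid gently until the push latch lets go and the lid springs up, stand the die upright and fully home in the one empty bore, then swing the lid down and press it again until the latch catches and the lid stays shut by itself. Press only as hard as the latch needs, and leave the other dies and the things on the bench alone.

Things in the scene. Friction and masses are not known exactly. Their poses are not given: they have to be found in the camera images.
- case: Dark hardwood die case screwed to the bench, 175 (x) x 225 (y) x 82 mm high, walls 10 mm. Origin: centre of its underside; its front faces its own -x, z up. Inside, 35 mm behind the front wall, an aluminium block, top 34 mm above the bench, with a row of four bores along the case's y at x = 0, y = -72, -24, 24, 72 mm; three hold dies. The hinge runs along its y at the back.
- lid (a joint): Angle (rad) of the 8 mm plywood lid, let in between the walls and hinged at the back. Shut: about 0 (-0.02 to 0.03, as the latch is set): level with the rim to a few mm. Freed, its spring lifts it in 1 to 2 s to 1.75, leaning back past upright (top edge 230 mm over the bench), and holds it there lightly: pushed from behind, it swings down under 1 to 3 N at the pad's radius; let go, it opens again.
- lid_pad (a point): Centre of the round black thumb pad (30 mm) on the lid's top face, at the front middle, over the latch; 130 mm from the hinge line, 22 mm behind the lid's front edge. Axes as the case's when shut; they turn with the lid. Pressed here 4.5 to 5 mm below its rest, under 7 to 9 N, the latch trips; from 5 mm a rubber stop adds 10 N per mm. Feel for it: 20 N is too much. It works within 0.2 s.
- lid_hinge (a point): Middle of the hinge line, at rim height (82 mm over the bench), 75 mm behind the case's centre; its y lies along the hinge. Lid: 150 mm from hinge to front edge, 202 mm wide. The latch: one press and let-go frees the lid. To shut, bring the lid down and press at the pad 4 to 5 mm past its shut level (7 N, then the stop), ease off slowly: it rises to its shut level and stays.
- bore_mouth (a point): Centre of the mouth of the one empty bore, level with the block's top, 34 mm over the bench and 48 mm below the rim. Bore: 17 mm wide, 26 mm deep, 1.5 mm chamfer. Any of the four places. Stored dies stand 48 mm apart on centres along the case's y; along the case's x the walls are 77 mm away, the latch unit on the front wall 50 mm. Axes as the case's.
- die_head (a point): Middle of the gripping head of the loose steel die that stands on its shank on the bench: head 26 mm wide and 20 mm high, this point on its axis, 34 mm above its foot, 10 mm above the shoulder. Round nose 12 mm wide, 8 mm high on top; whole height 52 mm, about 0.12 kg. z points up along its axis.
- die_foot (a point): Centre of the foot of the loose die, the end of its shank: 16 mm wide, 24 mm long, chamfered. Fully home, the head's shoulder rests on the block and this point is 24 mm below the bore's mouth.
- stored0: A die stored in the case, flat cap on top; same shank and head as the loose one. Origin at its foot.
- stored1: A die stored in the case, narrow nose on top; same shank and head. Origin at its foot.
- stored2: A die stored in the case, wide cone on top; same shank and head. Origin at its foot.
- mended_shoe: Bystander: black shoe, 275 mm long, 95 mm high, to the left. Origin under its middle.
- polish_tin: Bystander: flat round tin, 71 mm wide, 28 mm high. Origin under its centre.
- shoe_hammer: Bystander: hammer lying on the bench, 250 mm long. Origin under its middle.
- thread_cone: Bystander: cone of thread, 60 mm wide, 103 mm high. Origin under its centre.
- anvil: Bystander: plain round steel anvil, 48 mm wide, 26 mm high, no shank. Origin under its centre.
- shoe_brush: Bystander: shoe brush, 170 x 52 x 45 mm. Origin under its centre.
- tip_box: Bystander: open cardboard box of heel tips, 100 x 70 x 35 mm, near the robot. Origin under its centre.
Things that resemble listed ones, but are neither listed nor needed, are in the scene too. Leave any black or orange look-alike of the part that bears die_head alone.

How it is judged:
By the outcome, as a careful person would: the job done as asked, in the order asked, and still so for the second after the job is handed in, with the robot touching nothing.
It also fails if it takes over 72 s, if anything falls off the work surface, if the arm or the gripper's body presses on something with over 40 N, if the wrist force passes 120 N, or if a joint passes its speed limit or range.

### The arm

A 6-joint arm with a two-finger parallel gripper is mounted at the origin on the work surface. World frame = base frame: x ahead of the robot, y to its left, z up, the work surface at z = 0. Lengths are in mm, angles in rad, forces in N, time in s.
With the tool pointing down it reaches from about 400 to 925 mm from the base axis. Payload 12.5 kg.
Tool frame: the origin (TCP) lies at the very end of the fingers, on their centre line; the grasp point (between the pads) lies 19 mm behind it (env.grasp_offset is the distance from the TCP to the grasp point, in mm); z points along the fingers, y is the direction in which the jaws open and shut (so a half turn about z gives the same grasp; the last joint's range is limited). The gripper opens to 95 mm and grips with 3 to 60 N. Pads are 20 mm wide; open, the fingers measure 119 mm over their backs; the gripper's body (75 mm by 180 mm) begins 59 mm behind the grasp point.
Start: joints at [-1.335, 0.491, 1.559, -0, 1.092, -0.106], TCP at [209.513, -588.856, 214.661] pointing down, gripper open.
Joint ranges: [-3.1, 3.1], [-0.84, 2.19], [0.05, 2.79], [-1.13, 4.28], [0.06, 2.93], [-2.69, 2.69]. Speed limits (rad/s): [2.22, 2.22, 2.79, 3.14, 3.14, 3.14].

### API

Orientations are given as [roll, pitch, yaw] about the fixed x, y, z axes, in that order (R = Rz(yaw) Ry(pitch) Rx(roll)).
In Python, from cell import env gives the robot as it stands. The module is installed in compiled form; this text tells all that it offers.
- The arm moves only by the shell command python3 -m pendant 'ROWS'. ROWS is JSON, one flat list of numbers, 5 for each row, row after row: the shift along the tool's x, y, z as a fraction of full scale, then the turn about the tool's z as a fraction of full scale, then the gripper's target within -1 to 1 (shut at 1, half-way at 0, fully open at -1). In form: [x, y, z, turn, grip, x, y, z, turn, grip, ...]. A call has 1 to 10 rows; each row shifts and turns the commanded pose from where the row before left it, along the tool's axes as they then stand; what a row does not reach is not made up. Full scale, the value 1, is 0.4 m for a shift and 180 degrees for a turn. A row lasts 1/8 s, in which the tool goes at most 62.5 mm and 10.7 degrees, less where a joint would pass 70% of its speed; a pose out of reach is approached as far as the arm can. A call with a number of a shift or a turn outside -1 to 1 is refused whole. A call with a gripper value outside its range is refused whole. The fingers move at their own pace and stop on an object; the grip force is fixed at half the most. Time passes only in rows, so rows that do not move let the fingers close. It gives the time, the measured TCP pose, the force and the opening at its end, in the units of the state.
- env.state(): the state, without advancing time (a new reading comes with each control period).
- env.read_camera(name): name is "scene" or "top" or "wrist"; returns the picture (400x640x3 uint8, red, green, blue); there is no depth.
- env.camera_model(name): a dict with "fx", "fy", "cx", "cy" (pixels), "view" (4x4, takes a point from world to camera coordinates); the wrist camera has in their place "tool_from_camera" (4x4, takes a point from camera to tool coordinates, whose origin is the TCP and whose axes are the flange's). Camera axes: x right, y down, z forward; pixel columns grow to the right and rows downward; lengths in mm; the calibration is good to about 2 mm. A picture is of the moment at which its call begins: read the wrist's pose just before it. camera_model takes no time and is no camera call.
- env.job_done(): hands the job in, once; it reports no verdict.
Trained networks look in the newest picture that a camera, given by its name, has taken for a name from the list of things; names that differ only in an ending like _2 or _b are one class to them, and where a whole thing is asked for, a point or a joint stands for the part that bears it (a point fixed in the world has none). Each returns a list of dicts, best first, with "confidence" (0 to 1); they miss things now and then, are a little off and sometimes report something else, mostly with a low value. They report only what shows in the picture. A call takes as long as a camera call. They do not tell look-alikes from the thing itself.
- env.masks_of(thing, camera): "region" (400x640 bool, what is visible of it).
- env.landmark_of(thing, camera): "xyz" ([x, y, z] in mm, in world coordinates, good to about 4 mm: a listed point, or the origin of a listed thing).
The state is a dict: "t": time; "joints": joint angles; "qvel": joint speeds; "tau": joint torques, N m; "eef_pos": TCP position; "tcp_rot": TCP orientation; "ft_force": force on the tool from outside, world axes, zero at the start; "moment": the same for the moment, N m; "opening": opening from 0.0 (shut) to 1.0 (fully open).
Only numpy, scipy, OpenCV 4.12 (cv2) and the standard library are available. Lean on these libraries where they do the work, as an engineer would, in place of code of your own. Each camera call takes 0.05 s, during which the arm holds its last target.

## Working session

There is one attempt and no reset: what is moved stays moved. The work goes in short steps, Python scripts to look and compute and a shell command to move; the robot and the scene stay as the last step left them, time stands still between calls to the robot, and variables do not carry over. Pictures are saved under pics/ and viewed, and the job is handed in when it is done.

```bash
mkdir -p pics; ls; cat > h.py <<'E'
import numpy as np, cv2
from cell import env
from scipy.spatial.transform import Rotation as R
def save(name,img): cv2.imwrite('pics/'+name, cv2.cvtColor(img,cv2.COLOR_RGB2BGR))
def Rt(s): return R.from_euler('xyz',s['tcp_rot']).as_matrix()
def ray(cam,u,v,s=None):
    m=env.camera_model(cam); d=np.array([(u-m['cx'])/m['fx'],(v-m['cy'])/m['fy'],1])
    if cam=='wrist':
        T=np.array(m['tool_from_camera']); r=Rt(s); 
        return r@T[:3,3]+np.array(s['eef_pos']), r@T[:3,:3]@d
    V=np.linalg.inv(np.array(m['view'])); return V[:3,3],V[:3,:3]@d
def onz(cam,u,v,z,s=None):
    o,d=ray(cam,u,v,s); return o+d*(z-o[2])/d[2]
def tri(rs):
    A=np.zeros((3,3));b=np.zeros(3)
    for o,d in rs:
        d=d/np.linalg.norm(d);P=np.eye(3)-np.outer(d,d);A+=P;b+=P@o
    x=np.linalg.solve(A,b); res=[np.linalg.norm((np.eye(3)-np.outer(d,d)/(d@d))@(x-o)) for o,d in rs]
    return x,res
def proj(cam,p,s=None):
    m=env.camera_model(cam);p=np.array(p,float)
    if cam=='wrist':
        T=np.array(m['tool_from_camera']); q=Rt(s).T@(p-np.array(s['eef_pos'])); c=T[:3,:3].T@(q-T[:3,3])
    else:
        V=np.array(m['view']); c=V[:3,:3]@p+V[:3,3]
    return np.array([m['fx']*c[0]/c[2]+m['cx'],m['fy']*c[1]/c[2]+m['cy']])
E
python3 - <<'E'
from h import *
for c in ['scene','top','wrist']:
    save(c+'0.png',env.read_camera(c))
for c in ['scene','top']:
    for t in ['lid_pad','lid_hinge','die_head','die_foot','case','anvil','tip_box','thread_cone','polish_tin']:
        print(c,t,[(np.round(d['xyz']),round(d['confidence'],2),proj(c,d['xyz']).round()) for d in env.landmark_of(t,c)])
print(env.state()); print(env.camera_model('wrist'))
E
```

```text
pics
scene lid_pad [(array([491., -41.,  80.]), 0.69, array([305., 220.]))]
scene lid_hinge [(array([614.,  -8.,  78.]), 0.89, array([352., 233.]))]
scene die_head [(array([ 481., -361.,   35.]), 0.61, array([226., 331.])), (array([ 413., -306.,   35.]), 0.57, array([218., 296.])), (array([ 493., -293.,   35.]), 0.56, array([248., 309.])), (array([ 480., -234.,   34.]), 0.47, array([259., 286.])), (array([ 554., -385.,   28.]), 0.43, array([245., 359.]))]
scene die_foot [(array([ 550., -385.,    2.]), 0.7, array([245., 361.])), (array([ 478., -229.,   -1.]), 0.59, array([261., 289.])), (array([ 484., -359.,   -3.]), 0.49, array([230., 336.])), (array([ 413., -307.,   -2.]), 0.48, array([221., 302.])), (array([ 334., -197.,    3.]), 0.47, array([225., 252.])), (array([ 492., -292.,    2.]), 0.44, array([250., 313.]))]
scene case [(array([540., -26.,  -2.]), 0.61, array([324., 240.])), (array([ 695., -215.,    0.]), 0.24, array([338., 330.]))]
scene anvil [(array([ 431., -430.,   -3.]), 0.73, array([193., 351.]))]
scene tip_box [(array([ 336., -198.,    0.]), 0.95, array([225., 253.]))
[... 1762 characters left out ...]
 ,  214.68816968]), 'tcp_rot': array([3.14146762e+00, 4.97610015e-05, 3.41828180e-01]), 'ft_force': array([-0.08974603,  0.12632357,  0.50300434]), 'moment': array([-0.01690397, -0.01205578,  0.0574787 ]), 'opening': 0.999322624384057}
{'fx': 294.39993032969386, 'fy': 294.39993032969386, 'cx': 323.6472637314239, 'cy': 200.5061511803924, 'tool_from_camera': array([[ 4.87584284e-04, -9.67861728e-01, -2.51482482e-01,
         7.11145421e+01],
       [ 9.99999502e-01,  6.90796970e-04, -7.19779393e-04,
         2.55883867e-01],
       [ 8.70370263e-04, -2.51482006e-01,  9.67861583e-01,
        -1.71341942e+02],
       [ 0.00000000e+00,  0.00000000e+00,  0.00000000e+00,
         1.00000000e+00]])}
```

View pictures.

View pics/scene0.png

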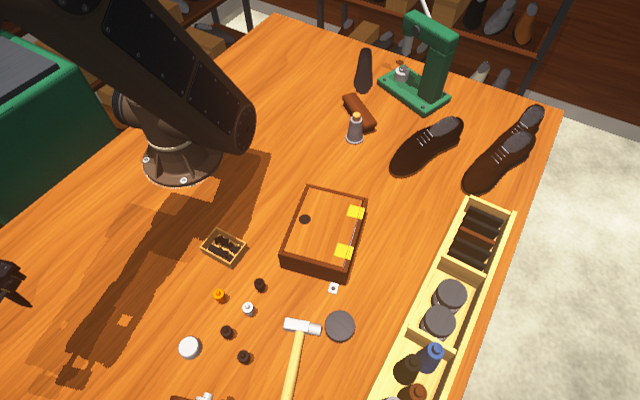

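View pics/top0.png

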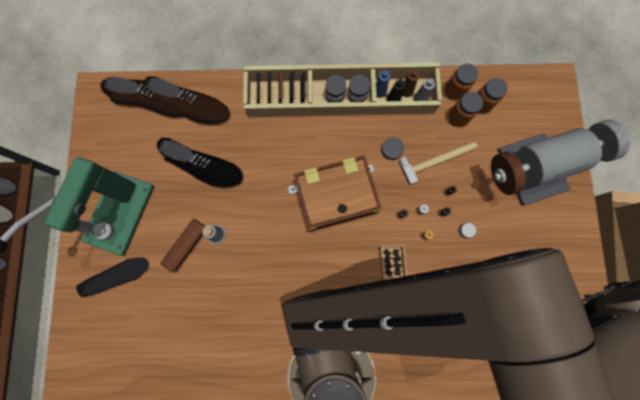

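View pics/wrist0.png

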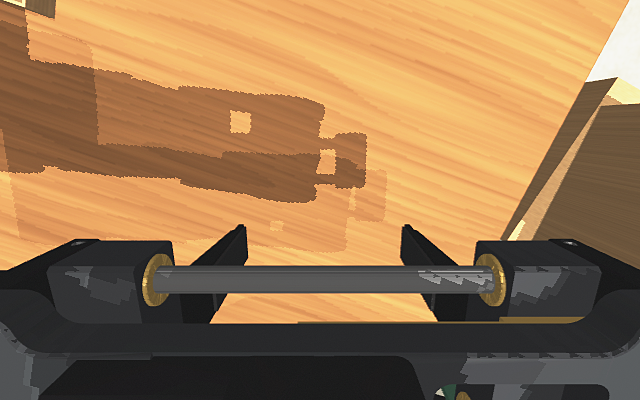

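```bash
python3 - <<'E'
import cv2
a=cv2.imread('pics/scene0.png')[265:385,150:310]; cv2.imwrite('pics/crop_s.png',cv2.resize(a,None,fx=5,fy=5,interpolation=cv2.INTER_CUBIC))
a=cv2.imread('pics/top0.png')[140:270,310:490]; cv2.imwrite('pics/crop_t.png',cv2.resize(a,None,fx=4.4,fy=4.4,interpolation=cv2.INTER_CUBIC))
E
```

```text
(no output)
```

View pics/crop_s.png

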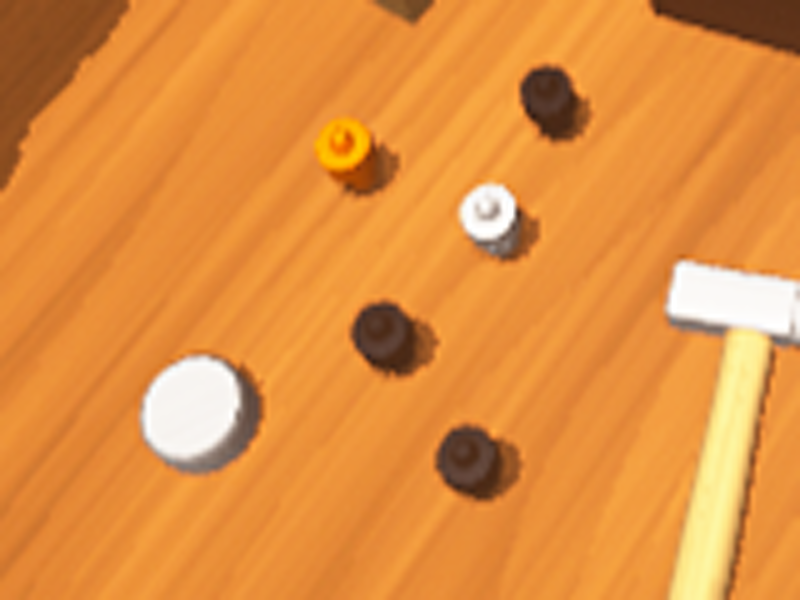

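View pics/crop_t.png

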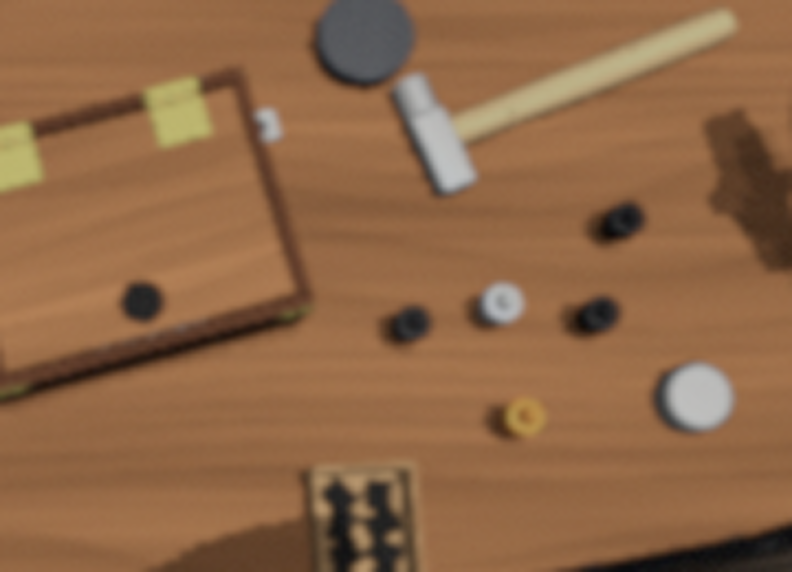

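Look-alikes in the scene picture: orange die (219,296), black dies (260,286), (227,332) and (244,357), and the plain anvil disc (189,348). The only plain steel one with head, shank and nose is at (248,309). That matches the description, and the close crop confirms it. The case is at about (541,-28) with yaw about 0.27, and its lid is shut.

I'll move above the pad first, shutting the gripper on the way.

```bash
python3 -m pendant '[0.112,-0.105,0,0,1, 0.112,-0.105,0,0,1, 0.112,-0.105,0,0,1, 0.112,-0.105,0,0,1, 0.112,-0.105,0,0,1, 0.112,-0.105,0,0,1, 0.112,-0.105,0,0,1, 0.112,-0.105,0,0,1, 0.112,-0.105,0,0,1, 0.112,-0.105,0,0,1]'
```

```text
t: 2.3
eef_pos: [491.6, -41.1, 214.9]
tcp_rot: [3.141, -0.001, 0.342]
ft_force: [0.6, -1.2, -0.3]
opening: 0.027
```

```bash
python3 -m pendant '[0,0,0,-0.059,1, 0,0,0,-0.059,1, 0,0,0,-0.059,1, 0,0,0,-0.059,1, 0,0,0,-0.059,1, 0,0,0,-0.059,1, 0,0,0,-0.059,1, 0,0,0,-0.059,1, 0,0,0,-0.059,1]'
python3 - <<'E'
from h import *
s=env.state(); save('w1.png',env.read_camera('wrist')); print(s['eef_pos'],s['tcp_rot'],s['joints'].round(3),s['opening'],s['ft_force'])
for t in ['lid_pad','lid_hinge']: print(t,[(d['xyz'],d['confidence'],proj('wrist',d['xyz'],s)) for d in env.landmark_of(t,'wrist')])
E
```

```text
t: 3.42
eef_pos: [490.9, -43.0, 214.7]
tcp_rot: [3.141, 0.0, 2.016]
ft_force: [0.1, 0.3, -0.0]
opening: 0.003
[490.85086339 -42.98335184 214.72772203] [3.14141252e+00 2.25063079e-04 2.01611449e+00] [-0.221  0.304  1.875 -0.     0.963 -0.667] 0.0029366699525640435 [ 0.14222351  0.26116076 -0.03167581]
lid_pad [([490.4, -40.2, 81.3], 0.65, array([323.73685933, 189.99735351]))]
lid_hinge [([617.0, -5.3, 79.0], 0.93, array([442.60602237, 210.26304242]))]
```

View pics/w1.png

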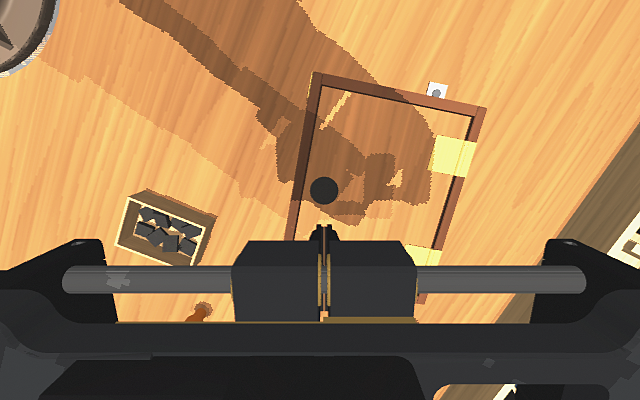

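```bash
python3 -m pendant '[0,0,0,-0.0555,1, 0,0,0,-0.0555,1, 0,0,0,-0.0555,1, 0,0,0,-0.0555,1, 0,0,0,-0.0555,1, 0,0,0,-0.0555,1, 0,0,0,-0.0555,1, 0,0,0,-0.0555,1, 0,0,0,0,1]'
python3 - <<'E'
from h import *
s=dict(eef_pos=[490.85,-42.98,214.73],tcp_rot=[3.1414,.0002,2.0161])
img=cv2.cvtColor(cv2.imread('pics/w1.png'),cv2.COLOR_BGR2GRAY)
m=(img[150:225,280:360]<62).astype(np.uint8); n,l,st,c=cv2.connectedComponentsWithStats(m); print(st,c+[280,150])
print('pad',onz('wrist',323.5,190,82,s))
a=onz('wrist',317,73,82,s); b=onz('wrist',486,107,82,s); print(a,b,np.linalg.norm(a-b),np.arctan2(*(b-a)[[1,0]]))
s=env.state(); save('w2.png',env.read_camera('wrist')); print(s['eef_pos'],s['tcp_rot'],s['joints'].round(3),s['ft_force'])
E
```

```text
t: 4.7
eef_pos: [490.9, -43.0, 214.7]
tcp_rot: [-3.141, 0.0, -2.883]
ft_force: [-0.4, -0.2, -0.2]
opening: 0.006
[[   0    0   80   75 5184]
 [  11    0   20   75  174]
 [  19    5    1    1    1]
 [  24    7    1    1    1]
 [  22   10    1    1    1]
 [  18   12    1    1    1]
 [  22   12    2    3    3]
 [  17   14    1    1    1]
 [  17   16    1    1    1]
 [  21   17    2    1    2]
 [  16   21    1    2    2]
 [  20   21    1    1    1]
 [  21   24    1    1    1]
 [  19   26    2    5    5]
 [  30   27   28   28  606]
 [  15   28    1    1    1]
 [  19   32    1    1    1]
 [  19   34    1    1    1]
 [  18   36    2    3    4]
 [  17   40    2    3    3]
 [  15   44    3    2    5]
 [  40   74    1    1    1]] [[319.77044753 186.76678241]
 [301.14942529 184.73563218]
 [299.         155.        ]
 [304.         157.        ]
 [302.         160.        ]
 [298.         162.        ]
 [302.33333333 163.        ]
 [297.         164.        ]
 [297.         166.        ]
 [301.5        167.        ]
 [296.         171.5       ]
 [300.         171.        ]
 [301.         174.        ]
 [299.8        178.        ]
 [323.64851485 190.14851485]
 [295.         178.        ]
 [299.         182.        ]
 [299.         184.        ]
 [298.75       187.25      ]
 [297.66666667 191.        ]
 [295.8        194.4       ]
 [320.         224.        ]]
pad [489.84684638 -40.9591734   82.        ]
[434.69695414  60.02555729  82.        ] [598.33109028 103.74833195  82.        ] 169.37476652236757 0.2610987307593237
[490.85304145 -43.00152653 214.6523496 ] [-3.14143165e+00  8.86868601e-05 -2.88311999e+00] [-0.221  0.304  1.875 -0.     0.963 -2.051] [-0.39509842 -0.15093697 -0.24082579]
```

View pics/w2.png

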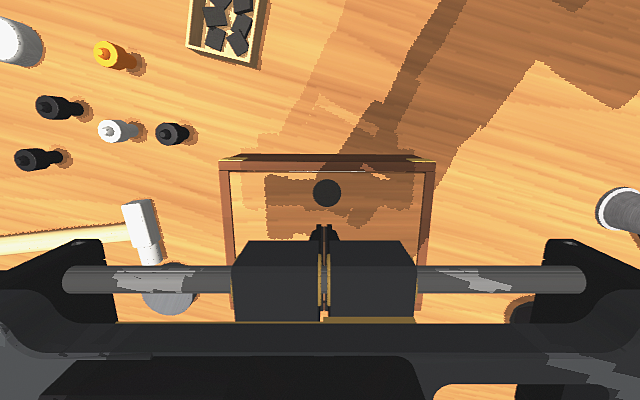

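```bash
python3 - <<'E'
from h import *
s=dict(eef_pos=[490.85,-43.0,214.65],tcp_rot=[-3.14143,.0001,-2.88312])
s1=dict(eef_pos=[490.85,-42.98,214.73],tcp_rot=[3.1414,.0002,2.0161])
img=cv2.cvtColor(cv2.imread('pics/w2.png'),cv2.COLOR_BGR2GRAY)
m=(img[165:222,300:355]<62).astype(np.uint8); n,l,st,c=cv2.connectedComponentsWithStats(m)
i=[k for k in range(1,n) if st[k][4]>300]; print(st[i],c[i]+[300,165])
u,v=c[i[0]]+[300,165]
print('pad',onz('wrist',u,v,82,s), tri([ray('wrist',u,v,s),ray('wrist',323.65,190.15,s1)]))
L=onz('wrist',219,160,82,s);Rr=onz('wrist',436,161,82,s);print(L,Rr,np.linalg.norm(L-Rr),np.arctan2(-(Rr-L)[0],(Rr-L)[1]))
a=cv2.imread('pics/w2.png')[145:180,200:450];cv2.imwrite('pics/w2c.png',cv2.resize(a,None,fx=3.2,fy=8))
E
```

```text
[[ 13  14  28  28 606]] [[326.52145215 192.59570957]]
pad [490.56338983 -39.84609416  82.        ] (array([489.6213737 , -40.15640681,  86.31689845]), [np.float64(0.0194767357464434), np.float64(0.019476735746419074)])
[ 485.61510833 -155.80491473   82.        ] [429.35608785  60.66539097  82.        ] 223.66150905894267 0.25426741278887427
```

View pics/w2c.png

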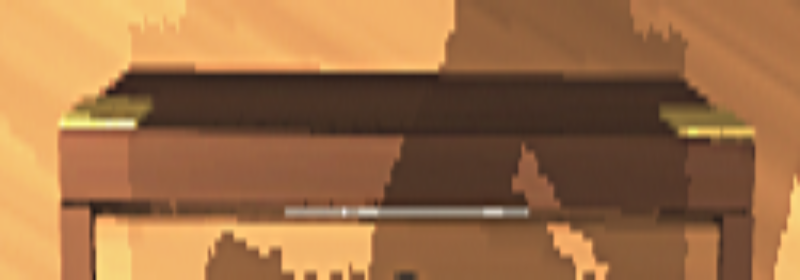

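```bash
python3 -m pendant '[0,0.0065,0.07,0,1, 0,0,0.07,0,1, 0,0,0.07,0,1, 0,0,0.07,0,1, 0,0,0.025,0,1, 0,0,0.0,0,1]'
```

```text
t: 5.5
eef_pos: [490.2, -40.5, 92.5]
tcp_rot: [3.141, -0.001, -2.881]
ft_force: [0.2, -0.5, -0.2]
opening: 0.005
```

```bash
python3 -m pendant '[0,0,0.005,0,1, 0,0,0.005,0,1, 0,0,0.005,0,1, 0,0,0,0,1]'
```

```text
t: 6.0
eef_pos: [490.1, -40.5, 86.7]
tcp_rot: [-3.141, 0.0, -2.879]
ft_force: [-0.2, 0.6, 0.5]
opening: 0.005
```

```bash
for i in 1; do python3 -m pendant '[0,0,0.0025,0,1, 0,0,0.0025,0,1, 0,0,0,0,1]'; done
```

```text
t: 6.38
eef_pos: [490.1, -40.5, 84.5]
tcp_rot: [-3.142, -0.0, -2.878]
ft_force: [0.2, 0.3, -0.9]
opening: 0.004
```

```bash
python3 -m pendant '[0,0,0.0025,0,1, 0,0,0.0025,0,1, 0,0,0,0,1]'
```

```text
t: 6.75
eef_pos: [490.2, -40.5, 82.6]
tcp_rot: [-3.141, -0.0, -2.878]
ft_force: [0.4, 0.5, 0.5]
opening: 0.005
```

```bash
python3 -m pendant '[0,0,0.0025,0,1, 0,0,0,0,1]'
```

```text
t: 7.0
eef_pos: [490.2, -40.5, 81.7]
tcp_rot: [-3.141, 0.0, -2.878]
ft_force: [-1.6, 0.4, 2.9]
opening: 0.002
```

```bash
python3 -m pendant '[0,0,0.0025,0,1, 0,0,0,0,1]'
```

```text
t: 7.25
eef_pos: [490.2, -40.5, 80.7]
tcp_rot: [-3.141, 0.0, -2.878]
ft_force: [-2.2, -0.5, 3.4]
opening: 0.002
```

```bash
python3 -m pendant '[0,0,0.0025,0,1, 0,0,0,0,1]'
```

```text
t: 7.5
eef_pos: [490.2, -40.5, 79.7]
tcp_rot: [-3.141, 0.0, -2.878]
ft_force: [-1.6, 0.0, 5.1]
opening: 0.0
```

```bash
python3 -m pendant '[0,0,0.0025,0,1, 0,0,0,0,1]'
```

```text
t: 7.75
eef_pos: [490.2, -40.5, 78.8]
tcp_rot: [-3.141, 0.0, -2.878]
ft_force: [-1.8, 0.3, 7.2]
opening: 0.007
```

```bash
python3 -m pendant '[0,0,0.0025,0,1, 0,0,0,0,1]'
```

```text
t: 8.0
eef_pos: [490.3, -40.5, 77.9]
tcp_rot: [-3.141, 0.0, -2.878]
ft_force: [-2.4, 0.1, 8.6]
opening: 0.009
```

```bash
python3 -m pendant '[0,0,0.00125,0,1, 0,0,0,0,1, 0,0,0,0,1]'
```

```text
t: 8.38
eef_pos: [490.3, -40.5, 77.6]
tcp_rot: [-3.141, 0.001, -2.878]
ft_force: [-2.5, 0.4, 11.6]
opening: 0.004
```

```bash
python3 -m pendant '[0,0,-0.02,0,1, 0.05,0,-0.1,0,1, 0.1,0,-0.12,0,1, 0.1,0,-0.12,0,1, 0.05,0,-0.04,0,1, 0,0,0,0,1]'
python3 - <<'E'
from h import *
s=env.state(); save('w3.png',env.read_camera('wrist'));save('s3.png',env.read_camera('scene')); print(s['eef_pos'],s['tcp_rot'],s['ft_force'])
E
```

```text
t: 9.12
eef_pos: [373.9, -72.0, 238.1]
tcp_rot: [-3.14, 0.002, -2.879]
ft_force: [1.0, -0.1, -0.3]
opening: 0.003
[373.94850079 -71.98444337 238.14773683] [-3.13981115e+00  2.31810096e-03 -2.87945017e+00] [ 0.9711813  -0.05269294 -0.26055486]
```

View pics/w3.png

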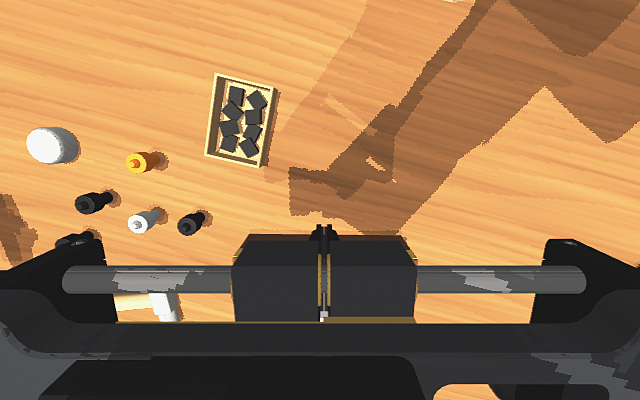

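View pics/s3.png

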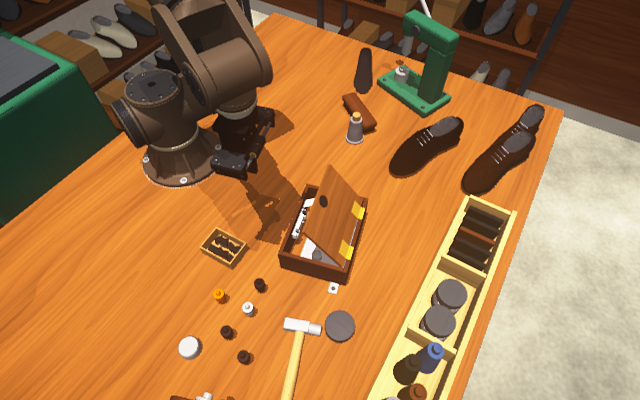

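The lid is springing up: in s3 it stands half open at about (340,215). Next I'll triangulate the steel die, at (115,130) in w2 and (140,220) in w3.

```bash
python3 - <<'E'
import cv2
a=cv2.imread('pics/w2.png')[105:155,85:145]; b=cv2.imread('pics/w3.png')[195:245,110:170]
cv2.imwrite('pics/d.png',cv2.hconcat([cv2.resize(x,None,fx=6.6,fy=6.6,interpolation=cv2.INTER_CUBIC) for x in (a,b)]))
E
python3 - <<'E'
from h import *
print([(d['xyz'],round(d['confidence'],2)) for d in env.landmark_of('die_head','wrist')])
print([(d['xyz'],round(d['confidence'],2)) for d in env.landmark_of('die_foot','wrist')])
E
```

```text
[([552.6, -387.2, 36.2], 0.84), ([476.2, -235.6, 33.6], 0.81), ([483.4, -364.3, 32.9], 0.81), ([412.3, -296.8, 37.0], 0.73)]
[([478.4, -226.9, 1.9], 0.92), ([413.0, -302.0, -1.7], 0.86), ([552.3, -384.6, -2.0], 0.81), ([485.0, -361.0, -2.4], 0.78), ([494.6, -290.0, -4.6], 0.66)]
```

View pics/d.png

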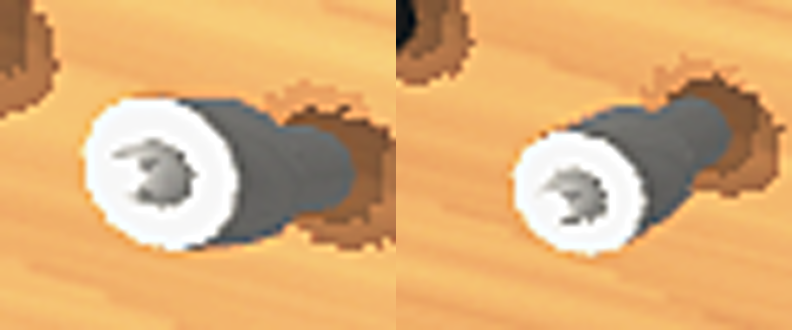

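```bash
python3 - <<'E'
from h import *
s=dict(eef_pos=[490.85,-43.0,214.65],tcp_rot=[-3.14143,.0001,-2.88312])
s3=dict(eef_pos=[373.95,-71.98,238.15],tcp_rot=[-3.1398,.0023,-2.87945])
p=tri([ray('wrist',109.4,131.2,s),ray('wrist',137.4,224.1,s3)]);print(p)
print(onz('wrist',109.4,131.2,44,s),onz('wrist',137.4,224.1,44,s3))
d=np.array([494,-290.])-[373.95,-71.98]; y=-2.879; print(d@[np.cos(y),np.sin(y)], d@[np.sin(y),-np.cos(y)])
E
```

```text
(array([ 492.99936249, -292.80973275,   44.31412149]), [np.float64(0.12903008941131913), np.float64(0.1290300894113589)])
[ 493.00966696 -292.87414495   44.        ] [ 493.23763048 -293.12354659   44.        ]
-59.33994602711029 -241.70952340671155
```

```bash
python3 -m pendant '[-0.0289,-0.122,0.06,0,0.03, -0.0289,-0.122,0.06,0,0.03, -0.0289,-0.122,0.06,0,0.03, -0.0289,-0.122,0.06,0,0.03, -0.0289,-0.122,0.06,0,0.03, 0,0,0.02,0,0.03, 0,0,0,0,0.03]'
python3 - <<'E'
from h import *
s=env.state(); im=env.read_camera('wrist'); save('w4.png',im);save('s4.png',env.read_camera('scene')); print(s['eef_pos'],s['tcp_rot'],s['joints'].round(2),s['ft_force'])
print(proj('wrist',[493.1,-292.9,44],s), proj('wrist',s['eef_pos'],s))
E
```

```text
t: 10.2
eef_pos: [493.1, -291.3, 107.3]
tcp_rot: [3.139, -0.002, -2.878]
ft_force: [-0.7, 0.5, 0.1]
opening: 0.485
[ 493.07283491 -291.31153949  107.28080571] [ 3.13862353e+00 -2.24492267e-03 -2.87814639e+00] [-0.65  0.55  1.8   0.    0.8  -2.48] [-0.66652205  0.53499284  0.11744321]
[321.53244239 210.63755901] [323.69422971 240.05965679]
```

View pics/w4.png

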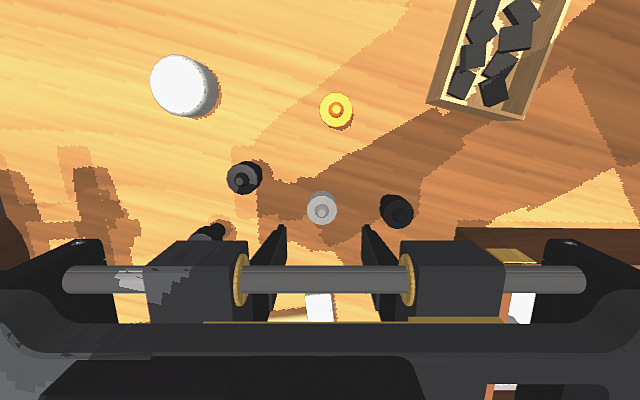

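View pics/s4.png

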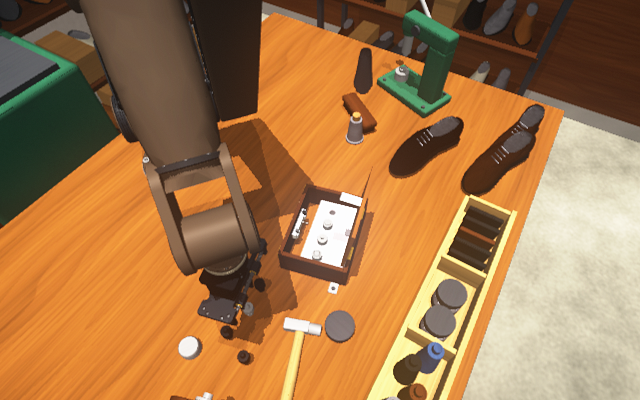

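```bash
python3 - <<'E'
from h import *
s=dict(eef_pos=[493.07,-291.31,107.28],tcp_rot=[3.138624,-.002245,-2.878146])
a=cv2.imread('pics/w4.png')[180:240,290:355]; cv2.imwrite('pics/d4.png',cv2.resize(a,None,fx=9,fy=9,interpolation=cv2.INTER_CUBIC))
a=cv2.imread('pics/s4.png')[165:290,265:385]; cv2.imwrite('pics/c4.png',cv2.resize(a,None,fx=5,fy=4.8,interpolation=cv2.INTER_CUBIC))
E
```

```text
(no output)
```

View pics/d4.png

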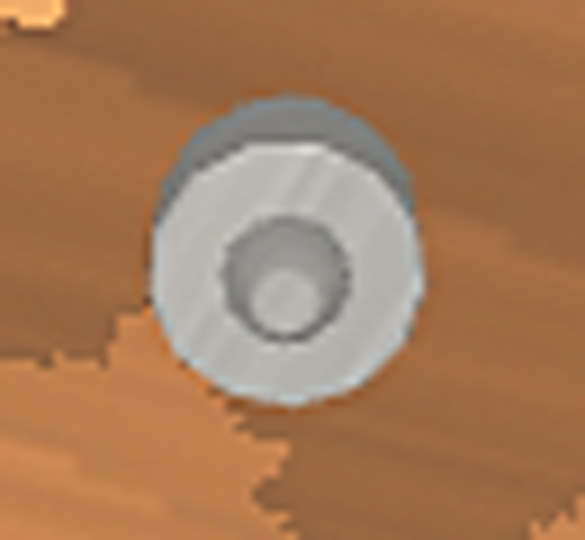

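View pics/c4.png

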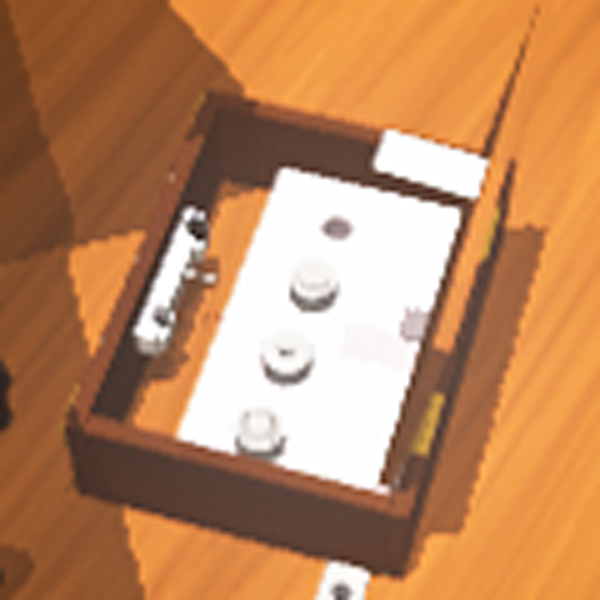

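```bash
python3 -m pendant '[0.001,-0.004,0.03,0,0.03, 0,0,0.05,0,0.03, 0,0,0.05,0,0.03, 0,0,0.04,0,0.03, 0,0,0.03,0,0.03, 0,0,0,0,0.03]'
```

```text
t: 11.05
eef_pos: [493.4, -293.7, 28.5]
tcp_rot: [3.141, -0.001, -2.878]
ft_force: [-0.6, 0.8, 0.6]
opening: 0.485
```

```bash
python3 -m pendant '[0,0,0,0,0.3, 0,0,0,0,1, 0,0,0,0,1, 0,0,0,0,1, 0,0,0,0,1]'
```

```text
t: 11.68
eef_pos: [493.8, -294.0, 29.5]
tcp_rot: [-3.141, 0.0, -2.878]
ft_force: [0.1, 1.1, 5.3]
opening: 0.265
```

```bash
python3 -m pendant '[0,0,-0.05,0,1, 0,0,-0.05,0,1, 0,0,-0.05,0,1, 0,0,0,0,1]'
python3 - <<'E'
from h import *
s=env.state(); im=env.read_camera('wrist'); save('w5.png',im); print(s['ft_force'],s['moment'])
E
```

```text
t: 12.18
eef_pos: [494.0, -294.2, 89.9]
tcp_rot: [-3.14, 0.001, -2.878]
ft_force: [0.1, 0.3, -1.7]
opening: 0.266
[ 0.09478023  0.34564276 -1.72741447] [ 0.1726537  -0.13017029  0.02735525]
```

View pics/w5.png

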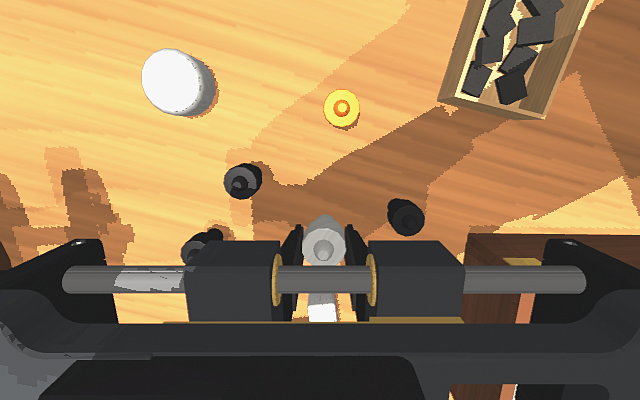

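The die is held: its head is at (323,241) between the fingers, and it looks upright. Now to the case.

```bash
python3 -m pendant '[-0.0406,0.1033,-0.0375,0,1, -0.0406,0.1033,-0.0375,0,1, -0.0406,0.1033,-0.0375,0,1, -0.0406,0.1033,-0.0375,0,1, -0.0406,0.1033,-0.0375,0,1, -0.0406,0.1033,-0.0375,0,1, 0,0,0,0,1]'
python3 - <<'E'
from h import *
s=env.state(); im=env.read_camera('wrist'); save('w6.png',im); print(list(s['eef_pos']),list(s['tcp_rot']),s['ft_force'])
for t in ['bore_mouth','stored0','stored1','stored2']: print(t,[(d['xyz'],round(d['confidence'],2),proj('wrist',d['xyz'],s).round(1)) for d in env.landmark_of(t,'wrist')])
print(proj('wrist',[524.5,43.5,34],s))
E
```

```text
t: 13.1
eef_pos: [523.3, -26.8, 178.9]
tcp_rot: [3.142, 0.0, -2.875]
ft_force: [0.9, -0.6, -2.0]
opening: 0.263
[np.float64(523.2609002449867), np.float64(-26.841081126068474), np.float64(178.94479348961715)] [np.float64(3.141512714567201), np.float64(0.00011265219246059388), np.float64(-2.875006676256065)] [ 0.94902841 -0.5818336  -2.00616323]
bore_mouth []
stored0 [([549.9, -49.4, 10.9], 0.94, array([299.4, 201.6])), ([563.2, -96.7, 6.4], 0.88, array([259. , 200.9])), ([539.6, -6.2, 5.8], 0.65, array([336.4, 201.6]))]
stored1 [([549.9, -49.4, 10.9], 0.94, array([299.4, 201.6])), ([563.2, -96.7, 6.4], 0.88, array([259. , 200.9])), ([539.6, -6.2, 5.8], 0.65, array([336.4, 201.6]))]
stored2 [([549.9, -49.4, 10.9], 0.94, array([299.4, 201.6])), ([563.2, -96.7, 6.4], 0.88, array([259. , 200.9])), ([539.6, -6.2, 5.8], 0.65, array([336.4, 201.6]))]
[383.99108694 206.8553008 ]
```

View pics/w6.png

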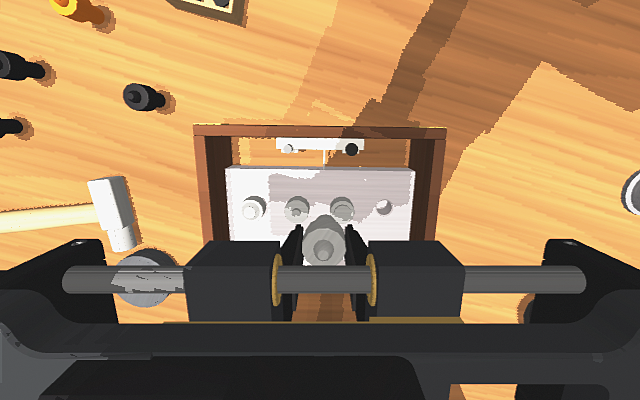

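```bash
python3 - <<'E'
from h import *
a=cv2.imread('pics/w6.png')
cv2.imwrite('pics/c6.png',cv2.resize(a[190:225,365:405],None,fx=16,fy=16,interpolation=cv2.INTER_CUBIC))
cv2.imwrite('pics/r6.png',cv2.resize(a[110:190,185:455],None,fx=2.9,fy=5,interpolation=cv2.INTER_CUBIC))
cv2.imwrite('pics/k6.png',cv2.resize(a[205:275,280:365],None,fx=8,fy=8,interpolation=cv2.INTER_CUBIC))
E
```

```text
(no output)
```

View pics/c6.png

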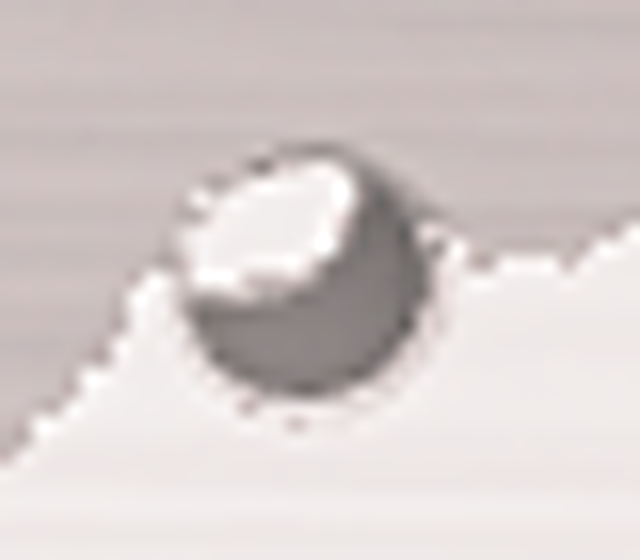

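View pics/r6.png

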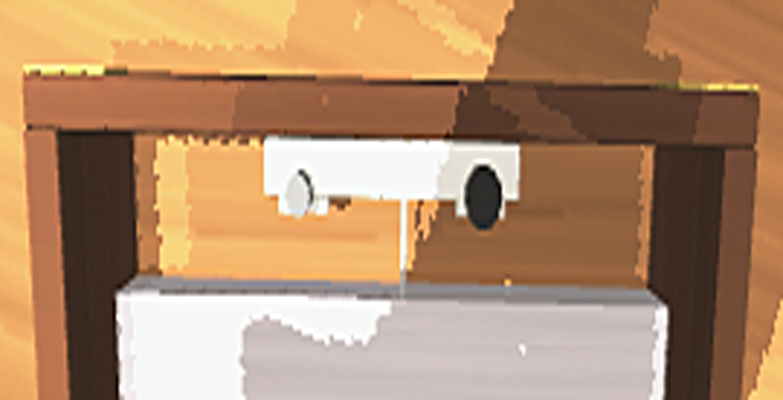

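View pics/k6.png

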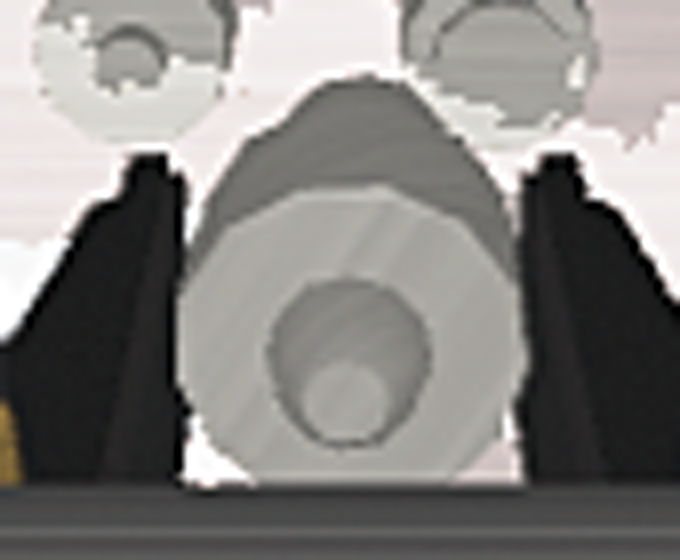

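```bash
python3 - <<'E'
from h import *
s=dict(eef_pos=[523.261,-26.841,178.945],tcp_rot=[3.14151,.00011,-2.875])
r=Rt(s)
for u,v in [(323.6,248.8),(323.3,249.3)]:
    p=onz('wrist',u,v,178.945+14.5,s); print('die in tool',r.T@(p-s['eef_pos']))
b=onz('wrist',383.9,206.9,34,s); print('bore',b, r.T@(b-s['eef_pos']))
s5=dict(eef_pos=[494.0,-294.2,89.9],tcp_rot=[-3.14,.001,-2.878])
E
```

```text
die in tool [  0.56105214  -0.06925194 -14.50006758]
die in tool [  0.25024743  -0.24178711 -14.50004765]
bore [524.57541097  43.4185894   34.        ] [-19.76164154  67.41935249 144.9527476 ]
```

```bash
python3 -m pendant '[-0.025,0.025,0.055,0,1, -0.0255,0.025,0.055,0,1, 0,0,0,0,1]'
python3 - <<'E'
from h import *
s=env.state(); im=env.read_camera('wrist'); save('w7.png',im); print(list(s['eef_pos']),list(s['tcp_rot']),s['ft_force'])
p=proj('wrist',[524.58,43.42,34],s);print(p)
u,v=p.astype(int); a=cv2.cvtColor(im,cv2.COLOR_RGB2BGR)[v-25:v+25,u-30:u+30]; print(u-30,v-25)
cv2.imwrite('pics/c7.png',cv2.resize(a,None,fx=11,fy=11,interpolation=cv2.INTER_CUBIC))
E
```

```text
t: 13.72
eef_pos: [536.9, -5.0, 133.5]
tcp_rot: [3.14, -0.003, -2.879]
ft_force: [-0.4, -0.7, -1.1]
opening: 0.263
[np.float64(536.8572154795079), np.float64(-4.9645020885546085), np.float64(133.5444097391651)] [np.float64(3.14042370809792), np.float64(-0.0030987602632994715), np.float64(-2.878681282557725)] [-0.35199297 -0.7190094  -1.14248166]
[375.89641164 201.01228363]
345 176
```

View pics/c7.png

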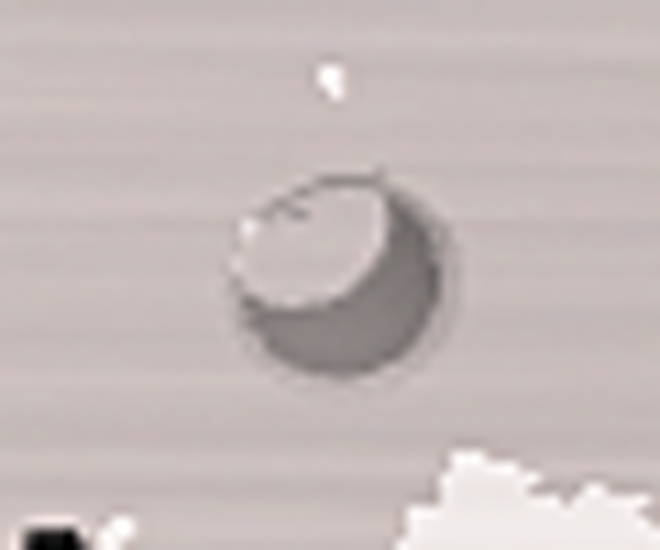

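View pics/w7.png

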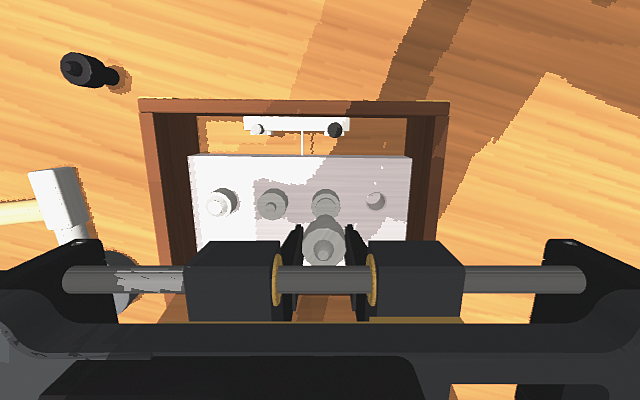

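```bash
python3 - <<'E'
from h import *
s=dict(eef_pos=[523.261,-26.841,178.945],tcp_rot=[3.14151,.00011,-2.875])
s7=dict(eef_pos=[536.857,-4.965,133.544],tcp_rot=[3.140424,-.0030988,-2.878681])
print(tri([ray('wrist',383.9,206.9,s),ray('wrist',375.3,200.6,s7)]))
b=onz('wrist',375.3,200.6,34,s7); print(b)
n=env.state(); print(n['eef_pos'],n['tcp_rot'])
b=np.array([524.6,43.2,34]); print(Rt(n).T@(b-n['eef_pos']))
E
```

```text
(array([520.78669527,  38.48968795,  51.47373596]), [np.float64(0.029160751328522326), np.float64(0.0291607513283079)])
[524.34053528  42.74828225  34.        ]
[537.14851617  -5.24929482 134.57630806] [ 3.14105912e+00 -1.73451176e-03 -2.87875068e+00]
[ -0.64529163  49.99208904 100.60202683]
```

```bash
python3 - <<'E'
from h import *
print(proj('scene',[524.5,43.2,34]))
s=dict(eef_pos=[523.261,-26.841,178.945],tcp_rot=[3.14151,.00011,-2.875])
s7=dict(eef_pos=[537.0,-5.1,134.0],tcp_rot=[3.1408,-.0024,-2.8787])
print(tri([ray('wrist',383.9,206.9,s),ray('wrist',375.3,200.6,s7),ray('scene',332.0,212.2)]))
E
```

```text
[332.0099746 212.4283376]
(array([524.40459934,  42.81494578,  35.35472407]), [np.float64(0.2527646369948217), np.float64(0.43086123948912997), np.float64(0.2587574452472872)])
```

```bash
python3 -m pendant '[-0.001,0.06,0,0,1, -0.001,0.065,0,0,1, 0,0,0,0,1, 0,0,0,0,1]'
python3 - <<'E'
from h import *
n=env.state(); print(n['eef_pos'],n['tcp_rot'])
b=np.array([524.5,43.1,34]); print((Rt(n).T@(b-n['eef_pos'])-[.4,0,0]))
E
```

```text
t: 14.28
eef_pos: [525.6, 43.0, 135.7]
tcp_rot: [-3.141, 0.001, -2.879]
ft_force: [-0.0, 0.0, -1.4]
opening: 0.266
[525.60995951  43.00503672 135.74999936] [-3.14100338e+00  9.98573968e-04 -2.87862854e+00]
[  0.74872247   0.44018376 101.74866128]
```

```bash
python3 -m pendant '[0.0018,0.001,0.04,0,1, 0,0,0.05,0,1, 0,0,0.04,0,1, 0,0,0.03,0,1, 0,0,0,0,1, 0,0,0,0,1]'
python3 - <<'E'
from h import *
n=env.state(); print(n['eef_pos'],n['tcp_rot'],n['ft_force'],n['moment'])
b=np.array([524.5,43.1,34]); print((Rt(n).T@(b-n['eef_pos'])-[.4,0,0]))
im=env.read_camera('wrist');save('w8.png',im)
E
```

```text
t: 15.02
eef_pos: [524.7, 44.0, 71.5]
tcp_rot: [-3.141, 0.001, -2.878]
ft_force: [0.0, 0.1, -0.5]
opening: 0.265
[524.74200144  44.01147341  71.50121704] [-3.14131717e+00  5.58572041e-04 -2.87837110e+00] [ 0.01636767  0.09262272 -0.53009916] [ 0.06592778 -0.13289449  0.00256274]
[ 0.09177172 -0.80678135 37.50117188]
```

View pics/w8.png

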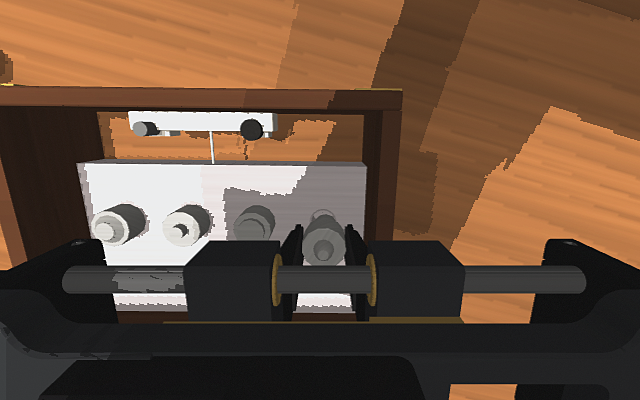

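```bash
python3 -m pendant '[0,-0.0018,0.005,0,1, 0,0,0.005,0,1, 0,0,0.005,0,1, 0,0,0,0,1]'
```

```text
t: 15.58
eef_pos: [524.6, 43.4, 65.0]
tcp_rot: [-3.142, -0.0, -2.878]
ft_force: [-0.3, 0.0, -1.1]
opening: 0.265
```

```bash
python3 -m pendant '[0,0,0.005,0,1, 0,0,0.005,0,1, 0,0,0,0,1]'
```

```text
t: 15.95
eef_pos: [525.0, 43.2, 61.0]
tcp_rot: [-3.141, 0.001, -2.878]
ft_force: [1.9, -1.8, -1.7]
opening: 0.268
```

```bash
python3 -m pendant '[-0.0008,-0.001,0.005,0,1, 0,0,0.005,0,1, 0,0,0,0,1]'
```

```text
t: 16.32
eef_pos: [525.1, 43.0, 56.9]
tcp_rot: [-3.141, 0.0, -2.878]
ft_force: [2.9, -1.7, -1.7]
opening: 0.268
```

```bash
python3 -m pendant '[0,0,0.005,0,1, 0,0,0.005,0,1, 0,0,0,0,1]'
```

```text
t: 16.7
eef_pos: [525.1, 43.0, 53.0]
tcp_rot: [-3.141, 0.0, -2.878]
ft_force: [2.2, -1.5, -3.1]
opening: 0.268
```

```bash
python3 -m pendant '[-0.001,-0.0008,0.006,0,1, 0,0,0.006,0,1, 0,0,0.006,0,1, 0,0,0,0,1]'
```

```text
t: 17.2
eef_pos: [525.3, 42.9, 45.6]
tcp_rot: [3.141, -0.001, -2.878]
ft_force: [2.7, -0.8, -1.9]
opening: 0.266
```

```bash
python3 -m pendant '[0,0,0.005,0,1, 0,0,0.005,0,1, 0,0,0,0,1]'
```

```text
t: 17.58
eef_pos: [525.4, 42.9, 41.7]
tcp_rot: [3.142, -0.0, -2.878]
ft_force: [1.0, -0.3, -2.4]
opening: 0.264
```

Home should be at TCP z of about 39.5, so I'll feel for the shoulder.

```bash
python3 -m pendant '[0,0,0.0025,0,1, 0,0,0.0025,0,1, 0,0,0,0,1]'
```

```text
t: 17.95
eef_pos: [525.5, 42.9, 39.9]
tcp_rot: [-3.142, -0.0, -2.878]
ft_force: [1.4, -0.6, -1.9]
opening: 0.263
```

```bash
python3 -m pendant '[0,0,0.002,0,1, 0,0,0,0,1]'
```

```text
t: 18.2
eef_pos: [525.6, 42.9, 39.6]
tcp_rot: [-3.141, 0.0, -2.878]
ft_force: [-0.7, 0.9, 6.2]
opening: 0.267
```

Contact came at 39.6, as predicted, so the die is home. I'll release with a small opening and rise.

```bash
python3 -m pendant '[0,0,-0.001,0,0.34, 0,0,0,0,0.32, 0,0,0,0,0.32]'
```

```text
t: 18.58
eef_pos: [525.4, 42.9, 39.4]
tcp_rot: [3.142, -0.0, -2.878]
ft_force: [-0.1, 0.1, -0.6]
opening: 0.34
```

```bash
python3 -m pendant '[0,0,-0.01,0,0.32, 0,0,-0.03,0,0.32, 0,0,-0.05,0,0.32, 0,0,-0.1,0,0.32, 0,0,-0.12,0,0.32, 0,0,-0.12,0,1, 0,-0.075,-0.13,0,1, 0,0,0,0,1]'
python3 - <<'E'
from h import *
n=env.state(); print(list(n['eef_pos']),list(n['tcp_rot']),n['ft_force'],n['joints'].round(2))
im=env.read_camera('wrist');save('w9.png',im);save('s9.png',env.read_camera('scene'))
a=cv2.imread('pics/s9.png')[150:290,255:405]; cv2.imwrite('pics/c9.png',cv2.resize(a,None,fx=5,fy=4.2,interpolation=cv2.INTER_CUBIC))
E
```

```text
t: 19.58
eef_pos: [534.6, 12.7, 267.9]
tcp_rot: [-3.139, 0.007, -2.88]
ft_force: [0.0, -0.1, -0.3]
opening: 0.083
[np.float64(534.6494201963286), np.float64(12.712477781731709), np.float64(267.93351679990906)] [np.float64(-3.138599717653363), np.float64(0.007043687037529445), np.float64(-2.8795470292195833)] [ 0.04576648 -0.1120605  -0.30400893] [-0.1   0.31  1.71 -0.    1.12 -1.93]
```

View pics/w9.png

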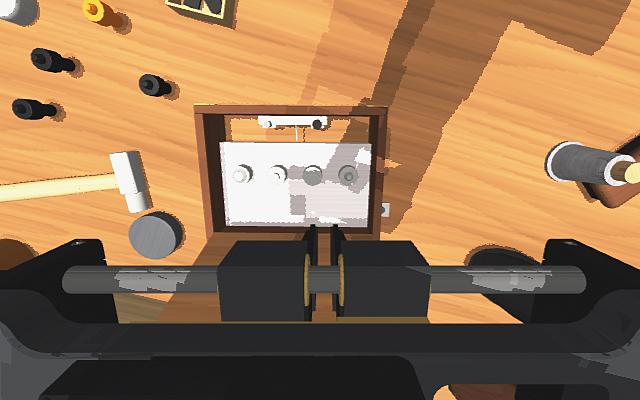

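View pics/c9.png

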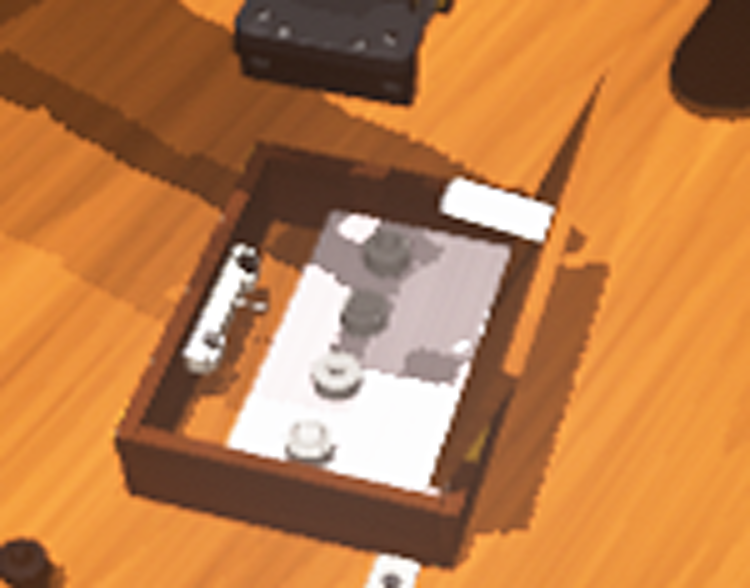

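The loose die now sits at (348,175), level with the three stored ones. Next I'll go over the lid's top edge and down behind it.

```bash
python3 -m pendant '[-0.112,-0.0346,-0.02,0,1, -0.112,-0.0346,0,0,1, -0.112,-0.0346,0,0,1, 0,0,0,0,1, 0,0,0,0,1]'
cat >> h.py <<'E'
C=.252; H=np.array([615.9,-7.9,82.]); cx=np.array([np.cos(C),np.sin(C),0]); cy=np.array([-np.sin(C),np.cos(C),0])
def rel():
    n=env.state(); d=n['eef_pos']-H; return np.array([d@cx,d@cy,d[2]]).round(1), n['ft_force'].round(1)
E
python3 - <<'E'
from h import *
print(rel()); save('s10.png',env.read_camera('scene')); save('w10.png',env.read_camera('wrist'))
E
```

```text
t: 20.3
eef_pos: [672.9, 9.3, 270.1]
tcp_rot: [3.141, -0.003, -2.878]
ft_force: [-0.3, -0.2, 0.5]
opening: 0.005
(array([ 59.5,   2.5, 188.1]), array([-0.3, -0.2,  0.5]))
```

View pics/s10.png

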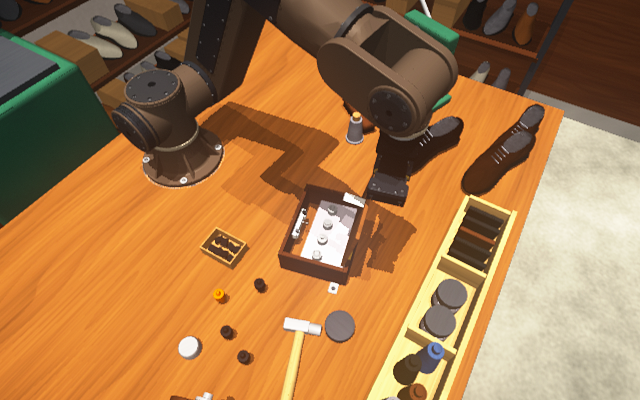

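View pics/w10.png

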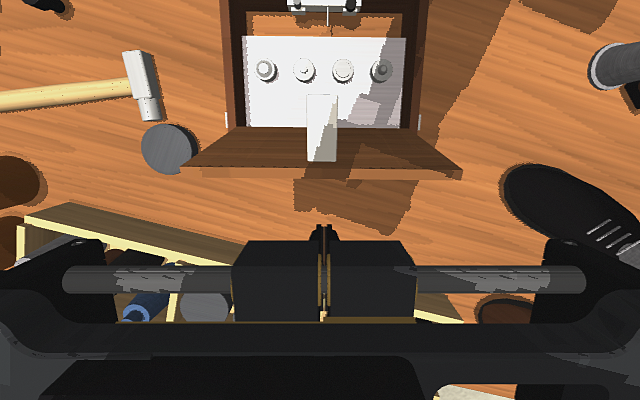

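The lid leans open, its top edge at about row 178, and the shut fingers are behind it at (323,232), centred. Lower and start pulling forward.

```bash
python3 -m pendant '[0,0,0.07,0,1, 0,0,0.07,0,1, 0,0,0.06,0,1, 0.03,0,0,0,1, 0.03,0,0,0,1, 0.02,0,0,0,1, 0.02,0,0,0,1, 0,0,0,0,1]'
python3 -c "
from h import *
print(rel())"
```

```text
t: 21.4
eef_pos: [634.9, -1.8, 192.1]
tcp_rot: [-3.141, 0.001, -2.879]
ft_force: [1.2, 0.4, -0.3]
opening: 0.001
(array([ 20. ,   1.2, 110.1]), array([ 1.2,  0.4, -0.3]))
```

```bash
python3 -m pendant '[0.025,0,-0.002,0,1, 0.025,0,-0.002,0,1, 0.025,0,0,0,1, 0.025,0,0.002,0,1, 0.025,0,0.005,0,1, 0.025,0,0.005,0,1, 0.024,0,0.01,0,1, 0.024,0,0.01,0,1, 0,0,0,0,1]'
python3 -c "
from h import *
print(rel()); save('s11.png',env.read_camera('scene'))"
```

```text
t: 22.52
eef_pos: [558.1, -22.4, 180.1]
tcp_rot: [3.141, -0.001, -2.879]
ft_force: [0.8, -0.1, 0.9]
opening: 0.006
(array([-59.6,   0.4,  98.1]), array([ 0.8, -0.1,  0.9]))
```

View pics/s11.png

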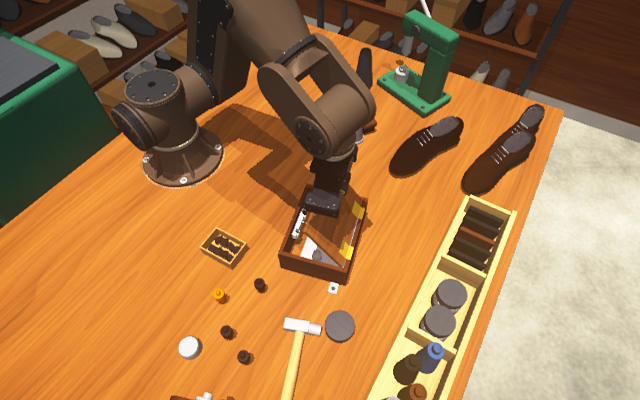

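```bash
python3 -m pendant '[0.0225,0,0.0125,0,1, 0.0225,0,0.0125,0,1, 0.0215,0,0.019,0,1, 0.0215,0,0.019,0,1, 0.018,0,0.021,0,1, 0.0185,0,0.0215,0,1, 0.0135,0,0.026,0,1, 0.0135,0,0.026,0,1, 0.016,0,0.035,0,1, 0,0,0,0,1]'
python3 -c "
from h import *
print(rel())"
```

```text
t: 23.82
eef_pos: [493.1, -39.7, 102.3]
tcp_rot: [3.141, -0.002, -2.879]
ft_force: [-1.1, -0.8, 2.1]
opening: 0.005
(array([-126.8,   -0.2,   20.3]), array([-1.1, -0.8,  2.1]))
```

```bash
python3 -m pendant '[0.003,0,0.012,0,1, 0.003,0,0.012,0,1, 0.0015,0,0.01,0,1, 0,0,0.005,0,1, 0,0,0,0,1]'
```

```text
t: 24.45
eef_pos: [491.1, -40.5, 87.6]
tcp_rot: [3.142, -0.0, -2.878]
ft_force: [0.7, -0.2, 1.6]
opening: 0.004
```

```bash
python3 -m pendant '[0,0,0.0035,0,1, 0,0,0.003,0,1, 0,0,0,0,1]'
```

```text
t: 24.82
eef_pos: [491.1, -40.5, 85.0]
tcp_rot: [3.142, -0.0, -2.878]
ft_force: [0.6, -0.4, 1.6]
opening: 0.009
```

```bash
python3 -m pendant '[0,0,0.0025,0,1, 0,0,0,0,1]'
```

```text
t: 25.08
eef_pos: [491.1, -40.5, 84.0]
tcp_rot: [-3.142, -0.0, -2.878]
ft_force: [-0.6, -1.1, 0.8]
opening: 0.005
```

```bash
python3 -m pendant '[0,0,0.0025,0,1, 0,0,0.0025,0,1, 0,0,0,0,1]'
```

```text
t: 25.45
eef_pos: [491.2, -40.5, 82.1]
tcp_rot: [-3.142, -0.0, -2.878]
ft_force: [-2.1, -0.9, 3.0]
opening: 0.002
```

```bash
python3 -m pendant '[0,0,0.0025,0,1, 0,0,0,0,1]'
```

```text
t: 25.7
eef_pos: [491.1, -40.5, 81.1]
tcp_rot: [-3.142, -0.0, -2.878]
ft_force: [-2.4, -0.7, 4.6]
opening: 0.004
```

```bash
python3 -m pendant '[0,0,0.0025,0,1, 0,0,0,0,1]'
```

```text
t: 25.95
eef_pos: [491.1, -40.5, 80.2]
tcp_rot: [-3.142, -0.0, -2.878]
ft_force: [-2.5, -2.1, 4.8]
opening: 0.006
```

```bash
python3 -m pendant '[0,0,0.0025,0,1, 0,0,0,0,1]'
```

```text
t: 26.2
eef_pos: [491.2, -40.4, 79.2]
tcp_rot: [-3.141, 0.0, -2.878]
ft_force: [-1.9, -1.2, 7.2]
opening: 0.005
```

```bash
python3 -m pendant '[0,0,0.0025,0,1, 0,0,0,0,1]'
```

```text
t: 26.45
eef_pos: [491.2, -40.5, 78.3]
tcp_rot: [-3.141, 0.0, -2.878]
ft_force: [-2.2, -1.1, 6.8]
opening: 0.006
```

```bash
python3 -m pendant '[0,0,0.00125,0,1, 0,0,0,0,1, 0,0,0,0,1]'
```

```text
t: 26.82
eef_pos: [491.2, -40.4, 77.9]
tcp_rot: [-3.141, 0.0, -2.878]
ft_force: [-2.9, -0.8, 8.2]
opening: 0.003
```

```bash
python3 -m pendant '[0,0,0.001,0,1, 0,0,0,0,1, 0,0,0,0,1]'
```

```text
t: 27.2
eef_pos: [491.2, -40.5, 77.7]
tcp_rot: [-3.141, 0.0, -2.878]
ft_force: [-4.3, -0.1, 11.0]
opening: 0.003
```

The stop is felt at 11 N, so I'll ease off slowly.

```bash
python3 -m pendant '[0,0,-0.0025,0,1, 0,0,-0.0025,0,1, 0,0,-0.0025,0,1, 0,0,-0.0025,0,1, 0,0,-0.0025,0,1, 0,0,0,0,1]'
```

```text
t: 27.95
eef_pos: [491.3, -40.4, 82.2]
tcp_rot: [-3.142, 0.0, -2.878]
ft_force: [-1.7, -0.8, 1.7]
opening: 0.002
```

```bash
python3 -m pendant '[0,0,-0.0025,0,1, 0,0,-0.0025,0,1, 0,0,0,0,1]'
```

```text
t: 28.32
eef_pos: [491.3, -40.4, 84.2]
tcp_rot: [-3.141, 0.0, -2.878]
ft_force: [0.3, 0.1, 0.4]
opening: 0.003
```

```bash
python3 -m pendant '[0,0,-0.0025,0,1, 0,0,-0.0025,0,1, 0,0,-0.0025,0,1, 0,0,0,0,1]'
```

```text
t: 28.82
eef_pos: [491.3, -40.4, 87.3]
tcp_rot: [-3.141, 0.0, -2.878]
ft_force: [0.9, 0.1, 1.0]
opening: 0.005
```

```bash
python3 -m pendant '[0,0,-0.02,0,1, 0,0,-0.06,0,1, 0,0,-0.1,0,1, 0.03,0,-0.12,0,1, 0.05,0,-0.08,0,1, 0,0,0,0,1, 0,0,0,0,1, 0,0,0,0,1, 0,0,0,0,1]'
python3 -c "
from h import *
print(rel()); save('s12.png',env.read_camera('scene')); save('w12.png',env.read_camera('wrist'))"
```

```text
t: 29.95
eef_pos: [460.3, -48.6, 238.4]
tcp_rot: [3.141, -0.001, -2.878]
ft_force: [0.3, -0.2, 0.4]
opening: 0.005
(array([-160.8,   -0.7,  156.4]), array([ 0.3, -0.2,  0.4]))
```

View pics/s12.png

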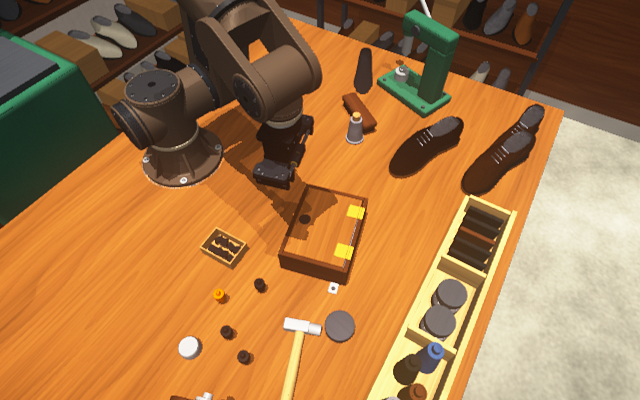

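View pics/w12.png

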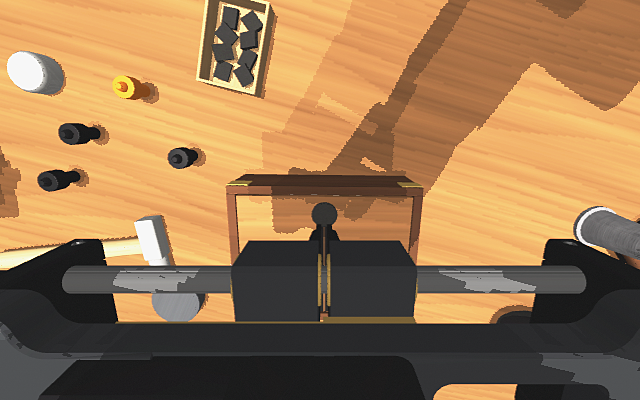

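The lid is shut: its pad shows at (305,219) in the scene picture, as at the start, and the other things are where they were. I'll wait a second, check that it stays, and hand in.

```bash
python3 -m pendant '[0,0,0,0,1, 0,0,0,0,1, 0,0,0,0,1, 0,0,0,0,1, 0,0,0,0,1, 0,0,0,0,1, 0,0,0,0,1, 0,0,0,0,1]'
python3 - <<'E'
from h import *
a=env.read_camera('scene').astype(int); b=cv2.cvtColor(cv2.imread('pics/s12.png'),cv2.COLOR_BGR2RGB).astype(int); c=cv2.cvtColor(cv2.imread('pics/scene0.png'),cv2.COLOR_BGR2RGB).astype(int)
r=np.s_[180:290,275:375]
print('lid area change vs 1 s ago',abs(a-b)[r].mean(),'vs start',abs(a-c)[r].mean(), 'bench things vs start',abs(a-c)[200:390,400:560].mean(),abs(a-c)[280:370,170:360].mean())
print(env.job_done())
E
```

```text
t: 31.05
eef_pos: [460.3, -48.8, 239.2]
tcp_rot: [-3.141, 0.0, -2.878]
ft_force: [0.2, 0.5, -0.1]
opening: 0.005
lid area change vs 1 s ago 0.7648787878787878 vs start 16.065575757575758 bench things vs start 2.041469298245614 2.519590643274854
the job is handed in; nothing more can be done
None
```

The steel die is home in the empty bore at the case's left end (y = +72), and the lid is latched shut. I handed the job in at about 31 s.

- **Opening:** I pressed the pad with the fingers shut. The latch tripped about 5 mm down at 11.6 N, which includes a touch of the rubber stop, and the lid sprang up.
- **Placing:** The die went in with side forces of about 3 N or less. Its shoulder met the block at TCP z 39.6 mm, where I expected 39.5. After release, the pictures showed it upright and level with the three stored dies.
- **Shutting:** I swung the lid down from behind and pressed it to 11.0 N, then eased off slowly.

**Last checks:**
- The lid stayed shut for about 2.5 s after I let go, with almost no picture change over its last second.
- The lid area still differs from the first picture by 16 grey levels on average. I put that down to the arm's shadow but did not check it separately. The pad is back at the same pixel.
- The other things on the bench look unmoved, with the robot touching nothing.

**One disagreement:** Two close wrist views put the bore mouth 51 mm over the bench, because they were too near each other and the arm was still settling. Adding the scene camera gave 35 mm against the stated 34, and the fit confirmed it.

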